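# Close up the jar row in the carrying tray

## Task

Get this tray ready to carry: swing the wooden keeper back over the tray's back rail, slide the loose jar of hazelnuts against that rail and along it into the jar channel until it touches the jar already standing there, then swing the keeper straight across the channel behind it to lock the row in. The jar is glass and too wide to grip, so push it, keep it standing on the tray floor, and leave the dish, the cup and the tin in the tray where they are.

Things in the scene. Friction and masses are not known exactly. Their poses are not given: they have to be found in the camera images.
- tray: Fixed oak tray, white floor at bench height. Origin at z = 0; z up, x from near rail to back rail (away from robot), y along the rails towards the jar row. Inner faces (mm): back rail x = 130 (30 wide), near rail x = -160, end rails y = 300 and y = -420; all 45 high. Open floor where things slide: y = -420 to 93. Tray and all in it shift and turn between starts.
- channel_mouth (a point): Mid-point of the jar channel's mouth, at floor height (tray frame x = 78, y = 85). The channel, 104 mm wide, lies between the back rail and a parallel divider (16 thick, 40 high, channel face at x = 26) and runs from here 215 mm in tray +y to the end rail. A 40 high cross rail (y = 93 to 107) closes the nut compartment beside it, of no concern. Axes as the tray.
- keeper_pivot (a point): Pivot screw of the keeper on top of the back rail, 45 mm up (tray frame x = 145, y = 95). The keeper is a dark wooden arm, 18 wide, reaching 149 mm from here, swinging level at z = 47 to 62 mm, so jars cannot pass under it. Axes as the tray.
- keeper (a joint): Keeper angle, rad. 0: it lies along the back rail pointing away from the jar row (tray -y); it opens on to its stop at -0.15. 1.571, its other stop: straight across the channel mouth (tray -x), 4 mm clear of a jar that is fully home. Grows clockwise seen from above. Stiff: stays where left, about 1 N at the knob moves it. Starts part-way across, in the jar's way.
- keeper_knob (a point): Centre of the round red knob, 20 mm diameter, 28 mm tall (z = 62 to 90 mm), standing on the keeper 130 mm from its pivot. x, y, z of this point; its own y axis points from the knob to the pivot.
- jar_center (a point): The loose jar, filled with hazelnuts, brass lid: centre, half-way up (45 mm above the floor). Glass body 96 mm diameter up to 70 mm, neck, then a 90 mm lid to a total height of 90 mm; 0.3 to 0.6 kg, friction about 0.6; too wide to grasp. It starts upright in the open part of the tray. z is its upright axis.
- packed_jar_center (a point): An identical jar already standing in the corner at the closed end of the channel, against back rail and end rail: its centre, 45 mm above the floor. When the loose jar is home its centre is 96 mm from this, on the tray's -y side.
- dish_center (a point): Bystander in the tray: round steel dish, rim 100 mm diameter, 38 mm high; centre, half-way up. Not to be moved.
- cup_center (a point): Bystander in the tray: square clear cup with a blue lid, 66 x 66 mm, 70 mm high; centre, half-way up. Not to be moved.
- tin_center (a point): Bystander in the tray: round green tin with an aluminium lid, 68 mm diameter, 56 mm high; centre, half-way up. Not to be moved.
There are look-alikes about, which are no part of the job. What is shaped like the part that bears jar_center but purple is not meant.

How it is judged (in metres and radians):
On the way, in this order (a step that is already met when the one before it is completed fails the run):
1. the keeper is swung back along the rail, clear of the jar's way (value of joint keeper below 0.15 rad), for 0.1 s.
2. the jar has been slid along the rail into the channel and touches the packed jar (horizontal distance between jar_center and packed_jar_center below 0.102 m and x of jar_center in the frame of tray above 0.07 m and y of jar_center in the frame of tray below 0.165 m and angle between each of jar_center, packed_jar_center's own z axis and vertical below 0.1 rad and height (world z) of jar_center below 0.052 m), for 0.2 s.
At the end, for the whole second after the job is handed in: The loose jar stands upright on the tray floor in the channel, touching the packed jar (gap at most 6 mm), which is still in its corner (within 10 mm); the keeper stands across the channel mouth behind it (at least 1.42 rad, within about 9 degrees of square) (all of step 2 and value of joint keeper above 1.42 rad and distance of packed_jar_center from where it was at the start of the episode below 0.01 m).
It fails at once if the jar is lifted off the floor or tipped (more than 20 degrees) (angle between jar_center's own z axis and vertical above 0.35 rad or height (world z) of jar_center above 0.065 m).
It fails at once if the dish, the cup or the tin in the tray is moved (more than 20 mm) (distance of any of dish_center, cup_center, tin_center from where it was at the start of the episode above 0.02 m).
It also fails if it takes over 72 s, if anything falls off the work surface, if the arm or the gripper's body presses on something with over 40 N, if the wrist force passes 120 N, or if a joint passes its speed limit or range.

## Robot

A 6-joint arm with a two-finger parallel gripper is mounted at the origin on the work surface. World frame = base frame: x ahead of the robot, y to its left, z up, the work surface at z = 0. Lengths are in m, angles in degrees, forces in N, time in s.
With the tool pointing down it reaches from about 0.375 to 0.975 m from the base axis. Payload 3.8 kg.
Tool frame: the origin (TCP) lies midway between the tips of the shut fingers; the grasp point (between the pads) lies 19 mm behind it; z points along the fingers, y is the direction in which the jaws open and shut (so a half turn about z gives the same grasp; the last joint's range is limited). The gripper opens to 85 mm and grips with 20 to 120 N. Pads are 22 mm wide; open, the fingers measure 114 mm over their backs; the gripper's body (76 mm by 85 mm) begins 54 mm behind the grasp point. The pads swing forward as they close: fully open they stand 13 mm farther back than shut.
Start: joints at [-75.739, 15.12, 91.902, -0, 72.978, -2.114], TCP at [0.19, -0.648, 0.231] pointing down, gripper open.
Joint ranges: [-150.88, 150.88], [-54.13, 125.18], [17.81, 147.31], [-75.09, 255.09], [0, 152.58], [-146.25, 146.25]. Speed limits (degrees/s): [147.25, 147.25, 180, 180, 180, 180].

## Interface

Orientations are given as [roll, pitch, yaw] about the fixed x, y, z axes, in that order (R = Rz(yaw) Ry(pitch) Rx(roll)).
In Python, from bench import read_state, camera, calibration, close_job gives the robot as it stands.
- The arm moves only by the shell command python3 -m pendant 'ROWS' [FORCE]. ROWS is JSON, a list of rows, each a list of 7 numbers: the shift along the tool's x, y, z in m, then the turn, a rotation vector about the tool's x, y, z in degrees, then the closure, from 0 (fully open) to 1 (shut). A call has 1 to 10 rows; each row is the pose to reach, as a shift and turn from the pose measured when the call began, along the tool's axes at that moment; what a row does not reach only later rows make up. A row lasts 1/10 s, in which the tool goes at most 50 mm and 8.59 degrees, less where a joint would pass 70% of its speed; a pose out of reach is approached as far as the arm can. A call with a gripper value outside its range is refused whole. The fingers move at their own pace and stop on an object; FORCE is the grip in N (left out, the last holds). Time passes only in rows, so rows that repeat a pose let the fingers close. It gives the time, the measured TCP pose, the force and the opening at its end, in the units of the state.
- read_state(): the state, without advancing time (a new reading comes with each control period).
- camera(name): name is "scene" or "top" or "wrist"; returns (picture, depth): 420x560x3 uint8, red, green, blue; 420x560 float32, m along the optical axis (not along the pixel's ray), 0 where there is no reading.
- calibration(name): a dict with "intrinsics" (3x3 intrinsics, pixels), "k1" (the pictures are not rectified: a ray, as slopes to the right and down, at radius r is drawn at 1 + k1 r^2 times it, then the intrinsics apply), "view" (4x4, takes a point from world to camera coordinates); the wrist camera has in their place "mount" (4x4, takes a point from camera to tool coordinates, whose origin is the TCP and whose axes are the flange's). Camera axes: x right, y down, z forward; pixel columns grow to the right and rows downward; lengths in m; the calibration is good to about 2 mm. A picture is of the moment at which its call begins: read the wrist's pose just before it. calibration takes no time and is no camera call.
- close_job(): hands the job in, once; it reports no verdict.
The state is a dict: "time_s": time; "q": joint angles; "joint_velocities": joint speeds; "joint_efforts": joint torques, N m; "eef_pos": TCP position; "tcp_rot": TCP orientation; "ft_force": force on the tool from outside, world axes, zero at the start; "moment": the same for the moment, N m; "opening": opening from 0.0 (shut) to 1.0 (fully open).
Only numpy, scipy, OpenCV 4.12 (cv2) and the standard library are available. Lean on these libraries where they do the work, as an engineer would, in place of code of your own. Each camera call takes 0.05 s, during which the arm holds its last target.

## Working session

There is one attempt and no reset: what is moved stays moved. The work goes in short steps, Python scripts to look and compute and a shell command to move; the robot and the scene stay as the last step left them, time stands still between calls to the robot, and variables do not carry over. Pictures are saved under pics/ and viewed, and the job is handed in when it is done.

```bash
ls; mkdir -p pics
python3 - <<'E'
from bench import read_state, camera, calibration
import cv2
print(read_state())
for n in ("top","scene"):
    p,d=camera(n); cv2.imwrite(f"pics/{n}0.png",cv2.cvtColor(p,cv2.COLOR_RGB2BGR))
    c=calibration(n); print(n,c)
E
```

```text
pics
{'time_s': 0.0, 'q': array([-7.57396236e+01,  1.51699569e+01,  9.19809849e+01,  3.48499579e-04,
        7.29765047e+01, -2.11449715e+00]), 'joint_velocities': array([ 0.02234398,  0.07466246, -0.03070224, -0.03322646,  0.06423234,
       -0.04025348]), 'joint_efforts': array([-6.56422144e-04, -5.15110624e+01, -3.67316294e+01, -7.24939895e-07,
        1.30054518e-02, -1.51886729e-05]), 'eef_pos': array([ 0.19011531, -0.6469204 ,  0.22995516]), 'tcp_rot': array([-1.79872653e+02, -5.03510992e-03,  1.63747656e+01]), 'ft_force': array([-0.92828328,  0.52260251,  0.29985973]), 'moment': array([ 0.0247849 , -0.03649195, -0.03096962]), 'opening': 1.0009358906962493}
top {'intrinsics': array([[425.09029855,   0.        , 273.13465865],
       [  0.        , 425.09029855, 207.82648535],
       [  0.        ,   0.        ,   1.        ]]), 'k1': -0.01790458502067332, 'view': array([[-0.02618889, -0.99965616, -0.00130717, -0.00491455],
       [-0.99432078,  0.026184  , -0.10315324,  0.45239468],
       [ 0.103152  , -0.00140172, -0.99466462,  1.01491244],
       [ 0.        ,  0.        ,  0.        ,  1.        ]])}
scene {'intrinsics': array([[533.79566903,   0.        , 279.31786396],
       [  0.        , 533.79566903, 208.40306072],
       [  0.        ,   0.        ,   1.        ]]), 'k1': -0.013996952930350304, 'view': array([[ 0.24151001,  0.97027389, -0.01553996, -0.09773018],
       [ 0.71217909, -0.18809997, -0.67632784, -0.28553508],
       [-0.65914631,  0.15227271, -0.7364368 ,  1.75228859],
       [ 0.        ,  0.        ,  0.        ,  1.        ]])}
```

View pics/top0.png

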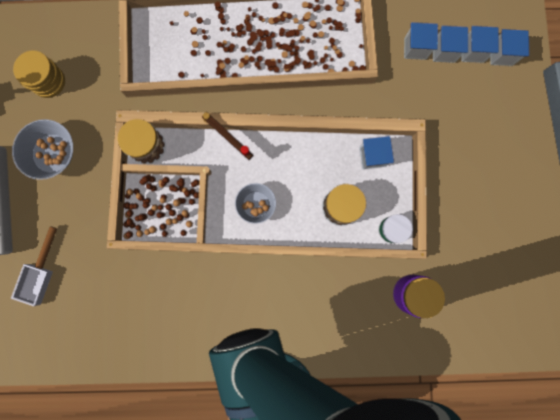

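View pics/scene0.png

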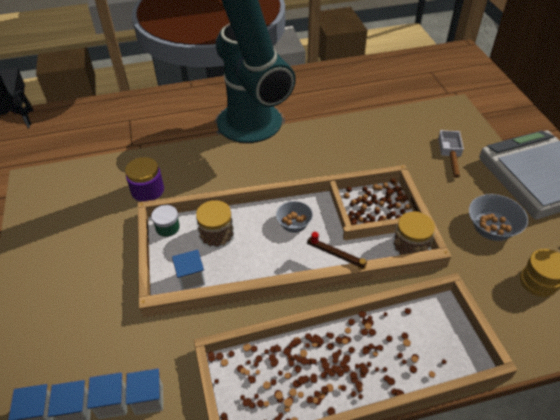

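```bash
cat > h.py <<'E'
import numpy as np, cv2
from bench import read_state, camera, calibration
def rays(name,uv):
    c=calibration(name);K=c['intrinsics'];k=c['k1']
    uv=np.atleast_2d(np.asarray(uv,float))
    d=np.c_[(uv[:,0]-K[0,2])/K[0,0],(uv[:,1]-K[1,2])/K[1,1]]
    s=d.copy()
    for _ in range(8): s=d/(1+k*(s**2).sum(1))[:,None]
    return np.c_[s,np.ones(len(s))]
def toworld(name):
    return np.linalg.inv(calibration(name)['view'])
def onplane(name,uv,z):
    T=toworld(name);r=rays(name,uv)@T[:3,:3].T;o=T[:3,3]
    return o+r*((z-o[2])/r[:,2])[:,None]
def cloud(name,d):
    h,w=d.shape;v,u=np.mgrid[:h,:w]
    r=rays(name,np.c_[u.ravel(),v.ravel()])*d.reshape(-1,1)
    T=toworld(name);return (r@T[:3,:3].T+T[:3,3]).reshape(h,w,3)
def proj(name,P):
    c=calibration(name);K=c['intrinsics'];P=np.atleast_2d(P)
    q=P@c['view'][:3,:3].T+c['view'][:3,3];s=q[:,:2]/q[:,2:]
    s=s*(1+c['k1']*(s**2).sum(1))[:,None];return s*[K[0,0],K[1,1]]+K[:2,2]
def cents(hsv,lo,hi,amin=60):
    m=cv2.inRange(hsv,lo,hi);n,l,s,c=cv2.connectedComponentsWithStats(m)
    return [(c[i].round(1),s[i,4],s[i,:4]) for i in range(1,n) if s[i,4]>=amin]
E
python3 - <<'E'
from h import *
p,d=camera("top")
np.savez("top0.npz",p=p,d=d)
hsv=cv2.cvtColor(p,cv2.COLOR_RGB2HSV)
print(toworld("top")[:3,3])
for n,uv in dict(jar=(346,203),packed=(138,138),knob=(245,150),pivot=(208,118),dish=(256,203),cup=(378,150),tin=(397,230)).items(): print(n,hsv[uv[1],uv[0]],cloud("top",d)[uv[1],uv[0]].round(3))
C=cloud("top",d)
for u in (190,300,340,400): print(u,[(v,*(C[v,u,[0,2]]*1000).round().astype(int)) for v in range(108,140,2)])
big=cv2.resize(p[90:270,90:450],None,fx=2.2,fy=2.2,interpolation=cv2.INTER_CUBIC)
cv2.imwrite("pics/crop0.png",big[:,:,::-1])
E
```

```text
[ 0.34500647 -0.01533574  1.05615705]
jar [ 20 160 191] [ 0.452 -0.184  0.091]
packed [ 20 162 187] [0.617 0.294 0.091]
knob [  0 214 185] [0.581 0.045 0.091]
pivot [ 17 163  91] [0.67  0.134 0.061]
dish [113  28 109] [0.468 0.026 0.002]
cup [107 160 145] [ 0.579 -0.269  0.069]
tin [123  13 217] [ 0.388 -0.307  0.057]
190 [(108, np.int64(717), np.int64(2)), (110, np.int64(713), np.int64(-2)), (112, np.int64(690), np.int64(50)), (114, np.int64(686), np.int64(47)), (116, np.int64(681), np.int64(45)), (118, np.int64(676), np.int64(45)), (120, np.int64(671), np.int64(47)), (122, np.int64(667), np.int64(43)), (124, np.int64(664), np.int64(35)), (126, np.int64(664), np.int64(19)), (128, np.int64(665), np.int64(0)), (130, np.int64(659), np.int64(3)), (132, np.int64(654), np.int64(1)), (134, np.int64(649), np.int64(1)), (136, np.int64(644), np.int64(0)), (138, np.int64(637), np.int64(7))]
300 [(108, np.int64(710), np.int64(0)), (110, np.int64(703), np.int64(4)), (112, np.int64(699), np.int64(-1)), (114, np.int64(694), np.int64(-1)), (116, np.int64(674), np.int64(46)), (118, np.int64(668), np
[... 819 characters left out ...]
64(644), np.int64(2)), (134, np.int64(638), np.int64(5)), (136, np.int64(633), np.int64(3)), (138, np.int64(627), np.int64(6))]
400 [(108, np.int64(703), np.int64(2)), (110, np.int64(698), np.int64(2)), (112, np.int64(694), np.int64(-2)), (114, np.int64(687), np.int64(3)), (116, np.int64(682), np.int64(0)), (118, np.int64(676), np.int64(3)), (120, np.int64(657), np.int64(49)), (122, np.int64(653), np.int64(46)), (124, np.int64(648), np.int64(43)), (126, np.int64(643), np.int64(43)), (128, np.int64(638), np.int64(46)), (130, np.int64(635), np.int64(37)), (132, np.int64(634), np.int64(23)), (134, np.int64(633), np.int64(7)), (136, np.int64(629), np.int64(2)), (138, np.int64(624), np.int64(1))]
```

View pics/crop0.png

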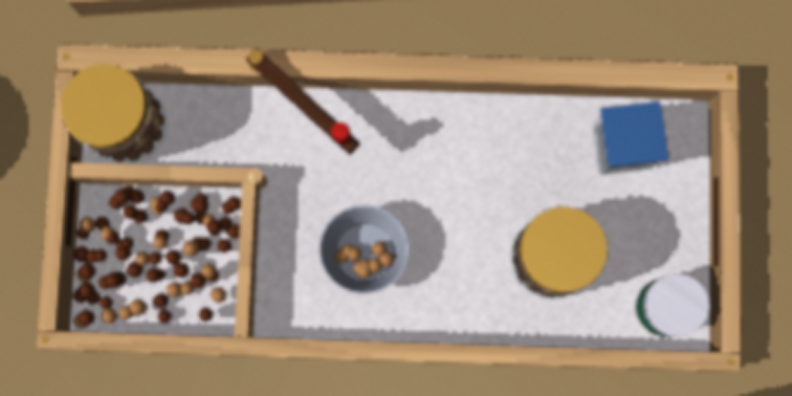

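```bash
cat > meas.py <<'E'
from h import *
def discs(hsv,lo,hi,z,amin=100):
    m=cv2.inRange(hsv,lo,hi);m=cv2.morphologyEx(m,cv2.MORPH_OPEN,np.ones((3,3),np.uint8))
    cs,_=cv2.findContours(m,cv2.RETR_EXTERNAL,cv2.CHAIN_APPROX_NONE);o=[]
    for c in cs:
        if cv2.contourArea(c)<amin: continue
        P=onplane("top",c[:,0,:],z)[:,:2]
        (x,y),r=cv2.minEnclosingCircle((P*1000).astype(np.float32)); M=cv2.moments(c)
        cen=onplane("top",[M['m10']/M['m00'],M['m01']/M['m00']],z)[0,:2]
        o.append((cen.round(4),round(r),tuple(int(M[k]/M['m00']) for k in('m10','m01'))))
    return o
E
python3 - <<'E'
from meas import *
a=np.load("top0.npz");p,d=a['p'],a['d'];hsv=cv2.cvtColor(p,cv2.COLOR_RGB2HSV);C=cloud("top",d)
print("brass",discs(hsv,(17,130,120),(25,255,255),.090))
print("red",discs(hsv,(0,170,100),(6,255,255),.090,15))
print("blue",discs(hsv,(100,120,80),(115,255,255),.070))
print("tinlid",discs(hsv,(100,3,190),(140,30,255),.056))
print("px")
# back rail inner face
v,u=np.mgrid[:420,:560]
z=C[...,2]
m=(z>.012)&(z<.036)&(v>120)&(v<142)&(((u>165)&(u<200))|((u>265)&(u<410)))&(C[...,0]>.6)
P=C[m][:,:2];print(len(P))
for _ in range(5):
    k,b=np.polyfit(P[:,1],P[:,0],1); r=P[:,0]-k*P[:,1]-b; P=P[abs(r)<max(.003,2*r.std())]
print("back inner x=%.4f*y+%.4f"%(k,b),"ang",np.degrees(np.arctan(-k)),r.std(),len(P))
ux=np.array([1,-k])/np.hypot(1,k); uy=np.array([k,1])/np.hypot(1,k)
# other rail faces in tray-rotated coords
X=C[...,:2]@ux;Y=C[...,:2]@uy
print("back X",(np.array([b+0*k,0])@ux))
top=(z>.038)&(z<.052)&(hsv[...,1]>60)
def edges(lab,mm,val):
    print(lab,np.percentile(val[mm]*1000,[2,5,25,50,75,95,98]).round(1))
edges("right rail top Y",top&(u>405)&(u<430)&(v>150)&(v<230),Y)
edges("left rail top Y",top&(u>100)&(u<124)&(v>175)&(v<235),Y)
edges("back rail X",top&(v<135)&(u>265)&(u<410),X)
edges("near rail X",top&(v>235)&(v<262)&(u>130)&(u<400),X)
edges("right inner face Y",(z>.01)&(z<.035)&(u>405)&(u<425)&(v>150)&(v<210),Y)
edges("near in",(z>.01)&(z<.035)&(v>235)&(v<256)&(u>230)&(u<370),X)
print(ux,uy)
E
```

```text
brass [(array([ 0.4512, -0.1823]), 45, (345, 203)), (array([0.6192, 0.2983]), 45, (136, 137)), (array([0.7976, 0.5522]), 59, (31, 67))]
red [(array([0.5828, 0.0481]), 10, (243, 149))]
blue [(array([ 0.5764, -0.2683]), 42, (377, 150)), (array([ 0.8389, -0.6193]), 43, (514, 42)), (array([ 0.849, -0.545]), 42, (484, 39)), (array([ 0.8506, -0.4706]), 42, (454, 39)), (array([ 0.8607, -0.3955]), 43, (423, 35))]
tinlid [(array([0.2881, 0.5358]), 28, (38, 282)), (array([ 0.3927, -0.3082]), 35, (397, 228))]
px
512
back inner x=0.0588*y+0.6533 ang -3.366307985840861 0.00064880506982418 512
back X 0.6521667562090413
right rail top Y [-354.6 -354.  -349.3 -344.2 -338.7 -335.  -334.6]
left rail top Y [383.1 383.5 386.3 392.1 397.5 402.1 402.7]
back rail X [652.2 653.1 664.6 679.1 787.3 934.1 966.3]
near rail X [342.2 342.8 346.8 351.7 356.6 360.5 361.2]
right inner face Y [-336.6 -336.3 -335.7 -335.2 -334.8 -334.3 -333.9]Traceback (most recent call last):
  File "<stdin>", line 28, in <module>
  File "<stdin>", line 22, in edges
    return _quantile_unchecked(
        a, q, axis, out, overwrite_input, method, keepdims, weights)
    return _ureduce(a,
                    func=_quantile_ureduce_func,
    ...<5 lines>...
                    overwrite_input=overwrite_input,
                    method=method)
    r = func(a, **kwargs)
    result = _quantile(arr,
                       quantiles=q,
    ...<2 lines>...
                       out=out,
                       weights=wgt)
    slices_having_nans = np.isnan(arr[-1, ...])
                                  ~~~^^^^^^^^^
IndexError: index -1 is out of bounds for axis 0 with size 0
```

Loose-jar candidates in the top view: the brass lid at (346,203), the packed jar (138,138), the lid stack (31,67), and the purple-bodied jar at (420,297). (346,203) fits: it is the only one standing loose on the open tray floor with a nut-filled body. The enlarged crop shows that clearly. Next I'll set up tray-frame helpers and move above the knob.

```bash
cat >> h.py <<'E'
k=0.0588;UX=np.array([1,-k])/np.hypot(1,k);UY=np.array([k,1])/np.hypot(1,k);O=np.array([.522,.0835])
def tr(p): p=np.asarray(p)[...,:2]; return np.array([p@UX,p@UY])-O
def wd(x,y): return (x+O[0])*UX+(y+O[1])*UY
TYAW=-3.365
def shift(w,z,yaw=None,s=None):
    """tool shift to world xy w, height z, yaw deg"""
    from scipy.spatial.transform import Rotation as R
    s=s or read_state();A=R.from_euler('xyz',s['tcp_rot'],degrees=True)
    d=A.inv().apply(np.r_[w,z]-s['eef_pos'])
    yw=s['tcp_rot'][2] if yaw is None else yaw
    rv=(A.inv()*R.from_euler('xyz',[180,0,yw],degrees=True)).as_rotvec(degrees=True)
    print('pos',s['eef_pos'].round(4),'tray',tr(s['eef_pos']).round(4),'rot',s['tcp_rot'].round(1),'t',round(s['time_s'],2),'F',s['ft_force'].round(1),'open',round(s['opening'],2))
    print('shift',d.round(4),'rv',rv.round(1))
E
python3 - <<'E'
from h import *
for n,w in dict(jar=(.4512,-.1823),packed=(.6192,.2983),knob=(.5828,.0481),cup=(.5764,-.2683),tin=(.3927,-.3082)).items(): print(n,tr(w).round(4))
p,d=camera("scene");hsv=cv2.cvtColor(p,cv2.COLOR_RGB2HSV)
r=cents(hsv,(0,170,100),(6,255,255),10);print(r)
for c in r: print(onplane("scene",c[0],.08))
for c in cents(hsv,(17,130,120),(25,255,255),200): print(c,tr(onplane("scene",c[0],.09)[0]))
shift([.5828,.0481],.16,65)
E
```

```text
jar [-0.0609 -0.239 ]
packed [0.0786 0.2506]
knob [ 0.057  -0.0013]
cup [ 0.0692 -0.3175]
tin [-0.1119 -0.3681]
[(array([314.7, 234.8]), np.int32(23), array([312, 233,   6,   5], dtype=int32))]
[[0.58093549 0.04743073 0.08      ]]
(array([213.3, 213. ]), np.int32(727), array([197, 200,  34,  27], dtype=int32)) [-0.05776845 -0.24062188]
(array([416.6, 224.6]), np.int32(811), array([396, 211,  40,  28], dtype=int32)) [0.08093944 0.2506044 ]
(array([546.9, 263.8]), np.int32(611), array([530, 248,  30,  31], dtype=int32)) [0.25466565 0.50389681]
pos [ 0.1902 -0.6472  0.2304] tray [-0.2942 -0.7184] rot [-179.9   -0.    16.4] t 0.2 F [0.5 0.3 0. ] open 1.0
shift [ 0.5727 -0.5563  0.0712] rv [ -0.1  -0.  -48.6]
```

```bash
python3 -m pendant '[[0.5727,-0.5563,0.04,0,0,-48.6,0.45],[0.5727,-0.5563,0.04,0,0,-48.6,0.45],[0.5727,-0.5563,0.04,0,0,-48.6,0.45],[0.5727,-0.5563,0.04,0,0,-48.6,0.45],[0.5727,-0.5563,0.04,0,0,-48.6,0.45],[0.5727,-0.5563,0.04,0,0,-48.6,0.45],[0.5727,-0.5563,0.04,0,0,-48.6,0.45],[0.5727,-0.5563,0.04,0,0,-48.6,0.45],[0.5727,-0.5563,0.04,0,0,-48.6,0.45],[0.5727,-0.5563,0.04,0,0,-48.6,0.45]]' 20; python3 -c "
from h import *
shift([.582,.048],.17,65)"
```

```text
time_s: 1.2
eef_pos: [0.4362, -0.2108, 0.2063]
tcp_rot: [-180.0, -0.1, 65.0]
ft_force: [1.0, -0.4, 0.1]
opening: 0.548
pos [ 0.4362 -0.2108  0.2063] tray [-0.0742 -0.2683] rot [-1.8e+02 -1.0e-01  6.5e+01] t 1.2 F [ 1.  -0.4  0.1] open 0.55
shift [0.2961 0.0226 0.0366] rv [-0.  -0.1 -0. ]
```

```bash
python3 -m pendant '[[0.05,0.004,0.006,0,0,0,0.45],[0.1,0.008,0.013,0,0,0,0.45],[0.15,0.012,0.02,0,0,0,0.45],[0.2,0.016,0.025,0,0,0,0.45],[0.245,0.019,0.03,0,0,0,0.45],[0.275,0.021,0.036,0,0,0,0.45],[0.296,0.0226,0.036,0,0,0,0.45],[0.296,0.0226,0.036,0,0,0,0.45],[0.296,0.0226,0.036,0,0,0,0.45]]'
python3 - <<'E'
from h import *
shift([.582,.048],.066,65)
p,d=camera("wrist");cv2.imwrite("pics/w1.png",p[:,:,::-1])
p,d=camera("scene");cv2.imwrite("pics/s1.png",p[:,:,::-1])
print(calibration("wrist"))
E
```

```text
time_s: 2.1
eef_pos: [0.5816, 0.0479, 0.1703]
tcp_rot: [-180.0, -0.0, 65.0]
ft_force: [-0.3, 0.1, 0.1]
opening: 0.553
pos [0.5816 0.0479 0.1703] tray [ 0.0558 -0.0015] rot [-180.   -0.   65.] t 2.1 F [-0.3  0.1  0.1] open 0.55
shift [0.0002 0.0004 0.1043] rv [-0. -0.  0.]
{'intrinsics': array([[322.25332461,   0.        , 283.36824456],
       [  0.        , 322.25332461, 206.37342684],
       [  0.        ,   0.        ,   1.        ]]), 'k1': -0.06286121360735551, 'mount': array([[ 7.39248808e-04, -9.58276438e-01, -2.85842127e-01,
         7.38838318e-02],
       [ 9.99999053e-01,  3.76568893e-04,  1.32377622e-03,
        -1.11314235e-04],
       [-1.16090431e-03, -2.85842835e-01,  9.58275809e-01,
        -1.42864379e-01],
       [ 0.00000000e+00,  0.00000000e+00,  0.00000000e+00,
         1.00000000e+00]])}
```

View pics/w1.png

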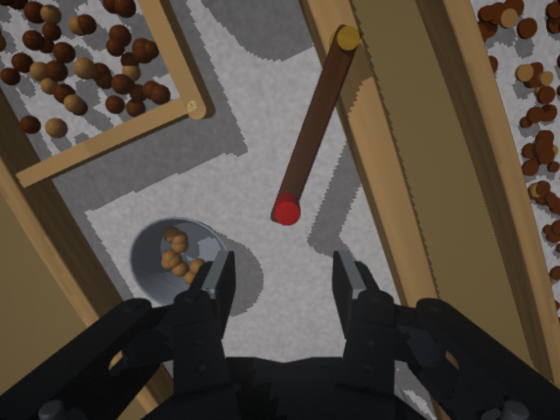

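```bash
cat >> h.py <<'E'
def wrist_on(uv,z,s):
    from scipy.spatial.transform import Rotation as R
    c=calibration("wrist");A=R.from_euler('xyz',s['tcp_rot'],degrees=True).as_matrix()
    o=A@c['mount'][:3,3]+s['eef_pos'];r=rays("wrist",uv)@(A@c['mount'][:3,:3]).T
    return o+r*((z-o[2])/r[:,2])[:,None]
def wrist_red():
    s=read_state();p,d=camera("wrist");hsv=cv2.cvtColor(p,cv2.COLOR_RGB2HSV)
    for c in cents(hsv,(0,190,120),(5,255,255),80):
        w=wrist_on(c[0],.086,s)[0];print('red',c[0],c[1],'world',w.round(4),'tray',tr(w).round(4))
    return p
E
python3 -c "
from h import *
p=wrist_red()"
```

```text
red [285.9 211.1] 395 world [0.5843 0.0483 0.086 ] tray [ 0.0585 -0.001 ]
```

```bash
python3 -m pendant '[[0,0.001,0.03,0,0,0,0.45],[0.001,0.001,0.06,0,0,0,0.45],[0.001,0.001,0.085,0,0,0,0.45],[0.001,0.001,0.102,0,0,0,0.45],[0.001,0.001,0.102,0,0,0,0.45],[0.001,0.001,0.102,0,0,0,0.65],[0.001,0.001,0.102,0,0,0,0.65],[0.001,0.001,0.102,0,0,0,0.65]]'
python3 - <<'E'
from h import *
p=wrist_red();cv2.imwrite("pics/w2.png",p[:,:,::-1])
P=np.array([.145,.095])
for a in (.74,.5,.25,0.,-.03):
    t=P+.13*np.array([-np.sin(a),-np.cos(a)]);print(a);shift(wd(*t),.0675)
E
```

```text
time_s: 3.05
eef_pos: [0.5841, 0.0471, 0.0704]
tcp_rot: [179.9, -0.1, 64.9]
ft_force: [0.4, -0.3, 0.4]
opening: 0.351
red [284.2 282. ] 954 world [0.5848 0.0476 0.086 ] tray [ 0.059  -0.0016]
0.74
pos [0.5839 0.0472 0.0703] tray [ 0.0582 -0.0021] rot [ 1.799e+02 -1.000e-01  6.490e+01] t 3.1 F [-0.5  0.3  0.6] open 0.35
shift [ 0.0007 -0.0012  0.0028] rv [ 0.1 -0.1 -0. ]
0.5
pos [0.5839 0.0472 0.0703] tray [ 0.0582 -0.0021] rot [ 1.799e+02 -1.000e-01  6.490e+01] t 3.1 F [-0.5  0.3  0.6] open 0.35
shift [-0.0067  0.0291  0.0028] rv [ 0.1 -0.1 -0. ]
0.25
pos [0.5839 0.0472 0.0703] tray [ 0.0582 -0.0021] rot [ 1.799e+02 -1.000e-01  6.490e+01] t 3.1 F [-0.5  0.3  0.6] open 0.35
shift [-0.0066  0.0615  0.0029] rv [ 0.1 -0.1 -0. ]
0.0
pos [0.5839 0.0472 0.0703] tray [ 0.0582 -0.0021] rot [ 1.799e+02 -1.000e-01  6.490e+01] t 3.1 F [-0.5  0.3  0.6] open 0.35
shift [0.0016 0.0929 0.003 ] rv [ 0.1 -0.1 -0. ]
-0.03
pos [0.5839 0.0472 0.0703] tray [ 0.0582 -0.0021] rot [ 1.799e+02 -1.000e-01  6.490e+01] t 3.1 F [-0.5  0.3  0.6] open 0.35
shift [0.0031 0.0965 0.003 ] rv [ 0.1 -0.1 -0. ]
```

View pics/w2.png

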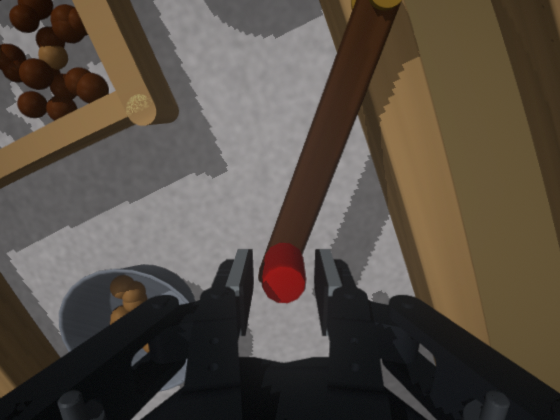

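The knob (red, 284,282) sits between the two pads. Next I swing it back.

```bash
python3 -m pendant '[[-0.003,0.012,0.001,0,0,0,0.65],[-0.005,0.024,0.001,0,0,0,0.65],[-0.007,0.036,0.001,0,0,0,0.65],[-0.007,0.048,0.001,0,0,0,0.65],[-0.007,0.06,0.001,0,0,0,0.65],[-0.006,0.072,0.001,0,0,0,0.65],[-0.004,0.082,0.001,0,0,0,0.65],[-0.001,0.092,0.001,0,0,0,0.65],[0.001,0.1,0.001,0,0,0,0.65],[0.002,0.103,0.001,0,0,0,0.65]]'
python3 - <<'E'
from h import *
p=wrist_red();cv2.imwrite("pics/w3.png",p[:,:,::-1]);s=shift([.6,0],.1)
p,d=camera("top");hsv=cv2.cvtColor(p,cv2.COLOR_RGB2HSV);cv2.imwrite("pics/t3.png",p[:,:,::-1])
E
```

```text
time_s: 4.1
eef_pos: [0.6791, 0.0056, 0.0694]
tcp_rot: [179.9, -0.1, 64.9]
ft_force: [-1.3, 1.5, -0.5]
opening: 0.35
red [273.9 276.2] 937 world [0.6772 0.0111 0.086 ] tray [ 0.1534 -0.0326]
pos [0.6792 0.0055 0.0695] tray [ 0.1557 -0.0382] rot [ 1.798e+02 -1.000e-01  6.490e+01] t 4.15 F [1.1 0.3 0.6] open 0.35
shift [-0.0385 -0.0693 -0.0308] rv [ 0.2 -0.1 -0. ]
```

View pics/w3.png

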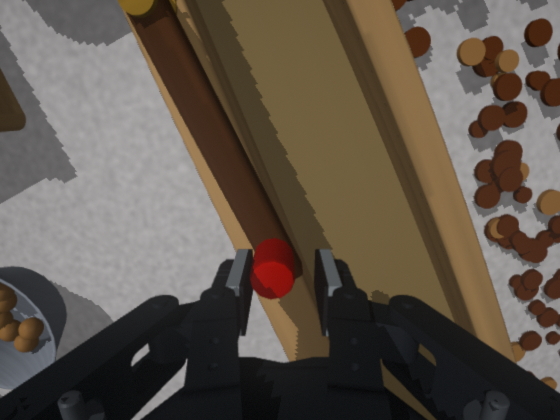

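Keeper now lies along the rail (about -0.05 rad). Next I lift and move behind the jar.

```bash
python3 -m pendant '[[0.0,-0.003,-0.02,0,0,0,0.65],[0.0,-0.003,-0.06,0,0,0,0.65],[0.0,-0.003,-0.1,0,0,0,0.65],[0.0,-0.003,-0.1,0,0,0,0.65]]'
python3 - <<'E'
from h import *
from meas import discs
p,d=camera("top");hsv=cv2.cvtColor(p,cv2.COLOR_RGB2HSV)
for r in discs(hsv,(17,130,120),(25,255,255),.090): print("brass",r,tr(r[0]))
shift(wd(-.120,-.279),.14,29)
E
```

```text
time_s: 4.6
eef_pos: [0.6803, 0.0066, 0.1779]
tcp_rot: [179.1, -0.4, 64.9]
ft_force: [0.3, -0.6, 1.1]
opening: 0.352
brass (array([ 0.2346, -0.3508]), 46, (424, 297)) [-0.26721304 -0.41992444]
brass (array([ 0.4512, -0.1822]), 45, (345, 203)) [-0.06088309 -0.23890103]
brass (array([0.6183, 0.2975]), 46, (136, 137)) [0.07777106 0.24978039]
brass (array([0.7898, 0.5499]), 66, (31, 70)) [0.23415982 0.511812  ]
pos [0.6786 0.0067 0.1748] tray [ 0.1551 -0.037 ] rot [179.4  -0.3  64.9] t 4.65 F [0.3 0.  0.3] open 0.35
shift [-0.3268 -0.1664  0.031 ] rv [ 0.5 -0.5 35.9]
```

```bash
python3 -m pendant '[[-0.044,-0.022,0,0,0,6,0.65],[-0.088,-0.045,0,0,0,12,0.65],[-0.132,-0.067,0,0,0,18,0.65],[-0.176,-0.09,0,0,0,24,0.65],[-0.22,-0.112,0,0,0,30,0.65],[-0.264,-0.134,0,0,0,36,0.65],[-0.305,-0.155,0.01,0,0,36,0.65],[-0.327,-0.1664,0.02,0,0,36,0.65],[-0.327,-0.1664,0.02,0,0,36,0.65],[-0.327,-0.1664,0.02,0,0,36,0.65]]'
python3 - <<'E'
from h import *
shift(wd(-.120,-.279),.03,29)
p,d=camera("wrist");cv2.imwrite("pics/w4.png",p[:,:,::-1])
p,d=camera("scene");cv2.imwrite("pics/s4.png",p[:,:,::-1])
E
```

```text
time_s: 5.65
eef_pos: [0.3887, -0.2186, 0.1501]
tcp_rot: [179.8, -0.6, 28.8]
ft_force: [-0.0, 0.6, 0.7]
opening: 0.354
pos [ 0.3887 -0.2186  0.1501] tray [-0.1212 -0.2789] rot [179.8  -0.6  28.8] t 5.65 F [-0.   0.6  0.7] open 0.35
shift [-0.0004  0.0002  0.1201] rv [ 0.2 -0.6 -0.2]
```

View pics/w4.png

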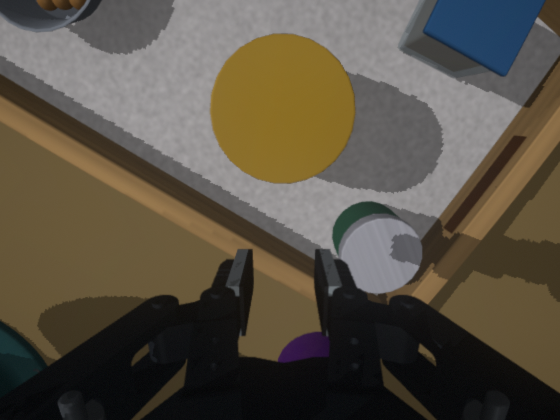

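View pics/s4.png

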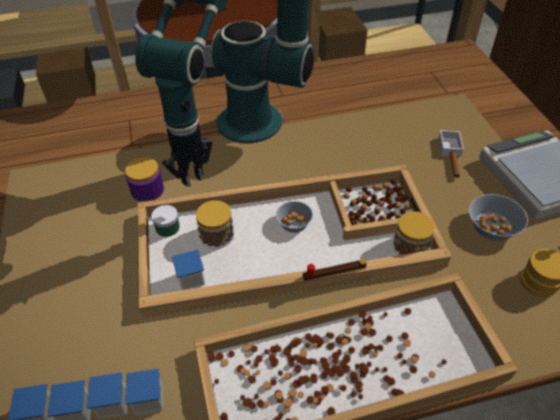

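```bash
python3 -c "
from h import *
print(proj('scene',read_state()['eef_pos']), proj('top',read_state()['eef_pos']))"; python3 -m pendant '[[0.006,0.0,0.0,0,-0.6,0,0.68],[0.006,0.0,0.03,0,-0.6,0,0.68],[0.006,0,0.06,0,-0.6,0,0.68],[0.006,0,0.085,0,-0.6,0,0.68],[0.006,0,0.105,0,-0.6,0,0.68],[0.006,0,0.118,0,-0.6,0,0.68],[0.006,0,0.118,0,-0.6,0,0.68],[0.006,0,0.118,0,-0.6,0,0.68]]'
python3 - <<'E'
from h import *
shift(wd(-.114,-.276),.032,29)
p,d=camera("wrist");cv2.imwrite("pics/w5.png",p[:,:,::-1])
p,d=camera("scene");cv2.imwrite("pics/s5.png",cv2.resize(p[100:340,80:440],None,fx=2.2,fy=2.2)[:,:,::-1])
E
```

```text
[[193.23427902 181.27080445]] [[368.43762605 228.05111739]]
time_s: 6.55
eef_pos: [0.3979, -0.2154, 0.0335]
tcp_rot: [179.7, -0.1, 29.0]
ft_force: [-0.7, -1.0, 1.9]
opening: 0.318
pos [ 0.3979 -0.2154  0.0335] tray [-0.1122 -0.2752] rot [ 1.797e+02 -1.000e-01  2.900e+01] t 6.55 F [-0.7 -1.   1.9] open 0.32
shift [-0.002  -0.0003  0.0015] rv [ 0.3 -0.1 -0. ]
```

View pics/w5.png

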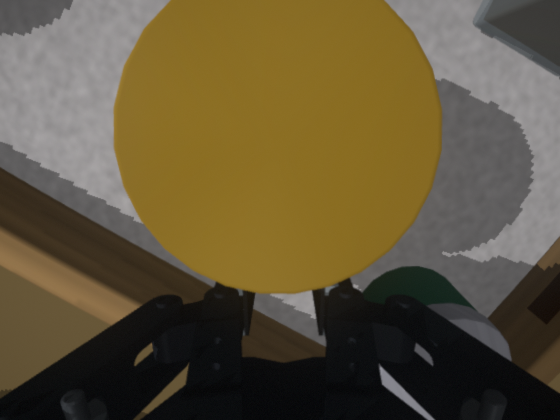

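View pics/s5.png

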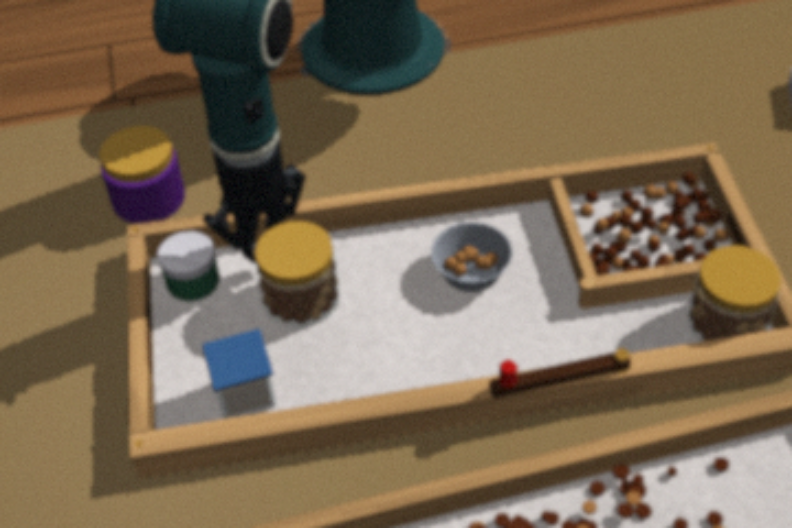

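```bash
python3 -m pendant '[[0.008,0,0.001,0,0,0,0.68],[0.016,0,0.001,0,0,0,0.68],[0.025,0,0.001,0,0,0,0.68],[0.034,0,0.001,0,0,0,0.68],[0.043,0,0.001,0,0,0,0.68],[0.052,0,0.001,0,0,0,0.68],[0.061,0,0.001,0,0,0,0.68],[0.07,0,0.001,0,0,0,0.68],[0.078,0,0.001,0,0,0,0.68],[0.08,0,0.001,0,0,0,0.68]]'
cat > jar.py <<'E'
from h import *
from meas import discs
import sys
p,d=camera("top");hsv=cv2.cvtColor(p,cv2.COLOR_RGB2HSV)
for r in discs(hsv,(17,130,120),(25,255,255),.090): print("brass top",r,tr(r[0]).round(4))
print("red top",[(r,tr(r[0]).round(4)) for r in discs(hsv,(0,170,100),(6,255,255),.090,15)])
cv2.imwrite(f"pics/t{sys.argv[1]}.png",p[:,:,::-1])
p,d=camera("scene");hsv=cv2.cvtColor(p,cv2.COLOR_RGB2HSV)
for c in cents(hsv,(17,130,120),(25,255,255),200): print("brass scene",c[0],c[1],tr(onplane("scene",c[0],.09)[0]).round(4))
cv2.imwrite(f"pics/s{sys.argv[1]}.png",cv2.resize(p[100:340,80:440],None,fx=2.2,fy=2.2)[:,:,::-1])
shift([.5,0],.1)
E
python3 jar.py 6
```

```text
time_s: 7.65
eef_pos: [0.4693, -0.1772, 0.034]
tcp_rot: [179.5, -0.1, 29.0]
ft_force: [-5.6, -2.4, 5.2]
opening: 0.322
brass top (array([ 0.2348, -0.3506]), 45, (424, 297)) [-0.267  -0.4197]
brass top (array([ 0.5189, -0.1292]), 43, (321, 174)) [ 0.0036 -0.182 ]
brass top (array([0.6188, 0.2979]), 46, (136, 137)) [0.0782 0.2502]
brass top (array([0.7913, 0.5508]), 64, (31, 69)) [0.2356 0.5128]
red top [((array([0.6732, 0.0105]), 12, (258, 111)), array([ 0.1494, -0.0335]))]
brass scene [144.7 172.5] 240 [-0.2449 -0.4106]
brass scene [416.6 224.7] 810 [0.0812 0.2505]
brass scene [230.5 230.4] 759 [ 0.0085 -0.2047]
brass scene [546.7 263.7] 619 [0.2543 0.5036]
pos [ 0.4692 -0.1772  0.0339] tray [-0.0432 -0.2329] rot [179.5  -0.2  29. ] t 7.75 F [-1.6 -0.9  1.2] open 0.32
shift [ 0.113  -0.1395 -0.067 ] rv [ 0.5 -0.2 -0. ]
```

View pics/s6.png

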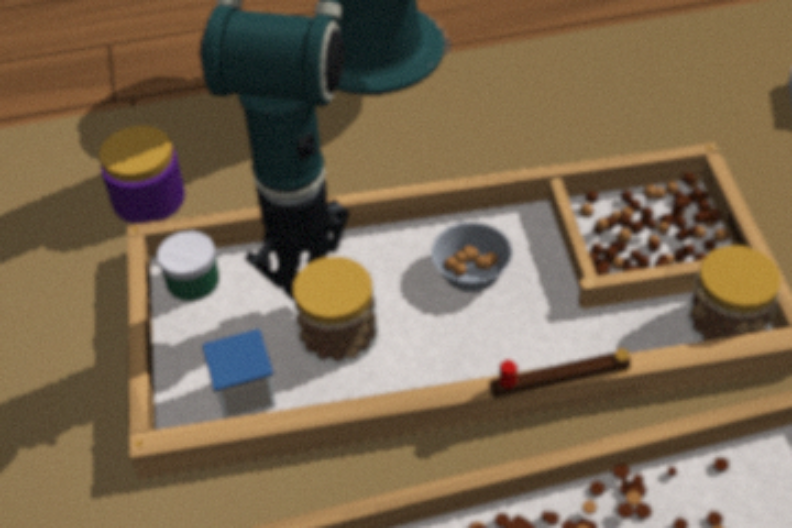

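```bash
python3 -m pendant '[[0.008,0,0.002,0,0,0,0.68],[0.016,0,0.002,0,0,0,0.68],[0.025,0,0.002,0,0,0,0.68],[0.034,0,0.002,0,0,0,0.68],[0.043,0,0.002,0,0,0,0.68],[0.052,0,0.002,0,0,0,0.68],[0.061,0,0.002,0,0,0,0.68],[0.07,0,0.002,0,0,0,0.68],[0.079,0,0.002,0,0,0,0.68],[0.084,0,0.002,0,0,0,0.68]]'; python3 jar.py 7
```

```text
time_s: 8.75
eef_pos: [0.5426, -0.1363, 0.032]
tcp_rot: [179.5, -0.2, 29.0]
ft_force: [-3.9, -3.0, 3.9]
opening: 0.318
brass top (array([ 0.2346, -0.351 ]), 46, (424, 297)) [-0.2672 -0.4201]
brass top (array([ 0.5934, -0.0777]), 34, (297, 143)) [ 0.0749 -0.1262]
brass top (array([0.6185, 0.2976]), 46, (136, 137)) [0.078  0.2499]
brass top (array([0.7903, 0.5503]), 66, (31, 70)) [0.2346 0.5122]
red top [((array([0.6726, 0.0105]), 12, (258, 111)), array([ 0.1488, -0.0335]))]
brass scene [416.5 224.7] 806 [0.0812 0.2502]
brass scene [253.2 250. ] 843 [ 0.0802 -0.159 ]
brass scene [546.7 263.7] 624 [0.2543 0.5036]
pos [ 0.5432 -0.1361  0.032 ] tray [ 0.0282 -0.1875] rot [179.5  -0.2  29. ] t 8.85 F [-0.2  0.7  0.1] open 0.32
shift [ 0.0285 -0.1394 -0.0691] rv [ 0.5 -0.2 -0. ]
```

View pics/s7.png

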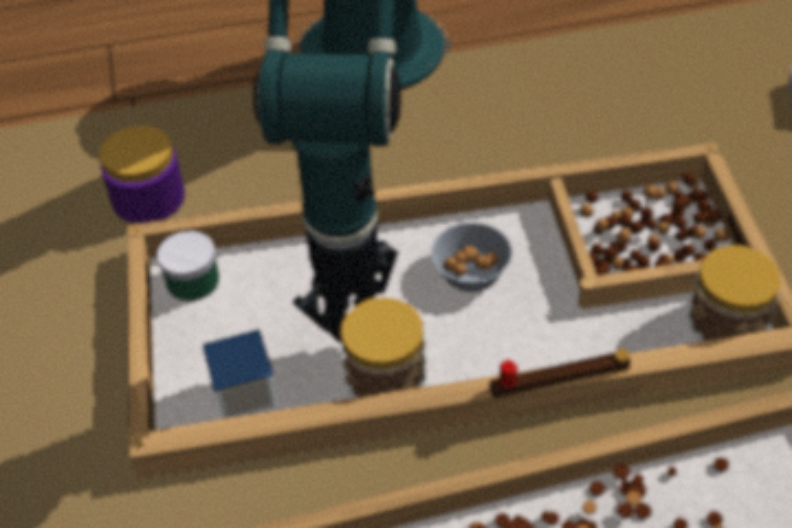

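```bash
python3 -m pendant '[[-0.012,0,0,0,0,0,0.68],[-0.02,0,0,0,0,0,0.68],[-0.02,0,-0.04,0,0,0,0.68],[-0.02,0,-0.08,0,0,0,0.68],[-0.02,0,-0.11,0,0,0,0.68],[-0.02,0,-0.115,0,0,0,0.68]]'; python3 -c "
from h import *
shift(wd(.079,-.232),.147,86.6)"
```

```text
time_s: 9.45
eef_pos: [0.5273, -0.1466, 0.1519]
tcp_rot: [179.1, -0.6, 28.9]
ft_force: [0.7, 0.3, 0.9]
opening: 0.323
pos [ 0.5273 -0.1466  0.1519] tray [ 0.013  -0.1989] rot [179.1  -0.6  28.9] t 9.45 F [0.7 0.3 0.9] open 0.32
shift [0.0381 0.0631 0.0062] rv [  1.1  -0.1 -57.7]
```

```bash
python3 -m pendant '[[0.006,0.01,0,0,0,-8,0.68],[0.012,0.02,0,0,0,-16,0.68],[0.018,0.03,0,0,0,-24,0.68],[0.024,0.04,0,0,0,-32,0.68],[0.03,0.05,0,0.5,0,-40,0.68],[0.036,0.06,0,0.8,0,-48,0.68],[0.038,0.063,0.0,1,0,-57,0.68],[0.038,0.063,0.0,1,0,-57.7,0.68],[0.038,0.063,0.0,1,0,-57.7,0.68],[0.038,0.063,0.0,1,0,-57.7,0.68]]'; python3 jar.py 8
python3 - <<'E'
from h import *
shift(wd(.079,-.232),.033,86.6)
p,d=camera("wrist");cv2.imwrite("pics/w8.png",p[:,:,::-1])
E
```

```text
time_s: 10.45
eef_pos: [0.5901, -0.1832, 0.1526]
tcp_rot: [179.9, -0.1, 86.5]
ft_force: [-0.0, 1.1, 0.4]
opening: 0.322
brass top (array([ 0.2346, -0.3507]), 47, (424, 297)) [-0.2672 -0.4198]
brass top (array([ 0.5934, -0.1057]), 47, (309, 143)) [ 0.0766 -0.1542]
brass top (array([0.6185, 0.2975]), 46, (136, 137)) [0.078  0.2498]
brass top (array([0.7905, 0.5503]), 66, (31, 70)) [0.2348 0.5123]
red top [((array([0.6726, 0.0105]), 12, (258, 111)), array([ 0.1488, -0.0335]))]
brass scene [416.6 224.7] 808 [0.0812 0.2505]
brass scene [253.5 250.1] 818 [ 0.0807 -0.1583]
brass scene [546.7 263.7] 623 [0.2543 0.5036]
pos [ 0.5905 -0.1832  0.153 ] tray [ 0.0782 -0.2317] rot [ 1.799e+02 -1.000e-01  8.660e+01] t 10.55 F [ 0.1 -0.2  0. ] open 0.32
shift [ 0.1774 -0.1014  0.053 ] rv [ 0.1 -0.1 -0. ]
pos [ 0.5905 -0.1832  0.153 ] tray [ 0.0782 -0.2317] rot [ 1.799e+02 -1.000e-01  8.660e+01] t 10.55 F [ 0.1 -0.2  0. ] open 0.32
shift [-0.0004  0.0006  0.12  ] rv [ 0.1 -0.1 -0. ]
```

View pics/w8.png

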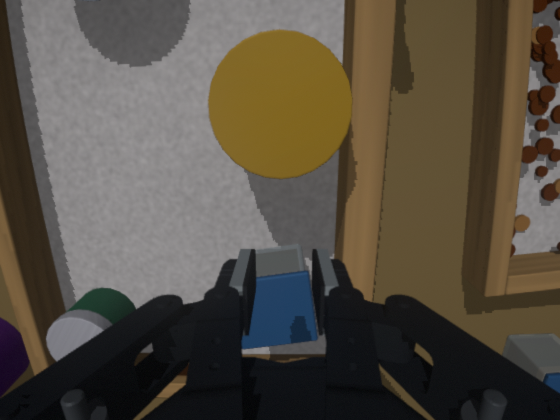

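```bash
python3 -m pendant '[[0.005,-0.001,0.03,0,0,0,0.68],[0.005,-0.001,0.06,0,0,0,0.68],[0.005,-0.001,0.09,0,0,0,0.68],[0.005,-0.001,0.11,0,0,0,0.68],[0.005,-0.001,0.12,0,0,0,0.68],[0.005,-0.001,0.12,0,0,0,0.68],[0.005,-0.001,0.12,0,0,0,0.68]]'
python3 - <<'E'
from h import *
shift(wd(.077,-.125),.033,86.6)
p,d=camera("wrist");cv2.imwrite("pics/w9.png",p[:,:,::-1])
E
```

```text
time_s: 11.3
eef_pos: [0.5909, -0.1783, 0.034]
tcp_rot: [179.8, -0.0, 86.6]
ft_force: [0.1, 0.2, -0.2]
opening: 0.32
pos [ 0.5909 -0.1783  0.034 ] tray [ 0.0783 -0.2268] rot [179.8  -0.   86.6] t 11.3 F [ 0.1  0.2 -0.2] open 0.32
shift [ 0.1018 -0.0015  0.0011] rv [ 0.2 -0.  -0. ]
```

View pics/w9.png

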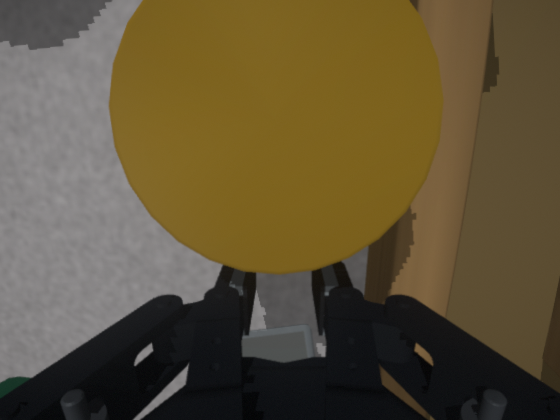

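```bash
python3 -m pendant '[[0.005,-0.004,0.001,0,0,0,0.68],[0.015,-0.004,0.001,0,0,0,0.68],[0.025,-0.004,0.001,0,0,0,0.68],[0.035,-0.004,0.001,0,0,0,0.68],[0.045,-0.004,0.001,0,0,0,0.68],[0.055,-0.004,0.001,0,0,0,0.68],[0.065,-0.004,0.001,0,0,0,0.68],[0.075,-0.004,0.001,0,0,0,0.68],[0.085,-0.004,0.001,0,0,0,0.68],[0.095,-0.004,0.001,0,0,0,0.68]]'; python3 jar.py 10;  python3 - <<'E'
from h import *
p,d=camera("wrist");cv2.imwrite("pics/w10.png",p[:,:,::-1])
E
```

```text
time_s: 12.35
eef_pos: [0.5942, -0.0834, 0.035]
tcp_rot: [179.6, 0.1, 86.6]
ft_force: [-0.5, -6.0, 4.1]
opening: 0.316
brass top (array([ 0.2346, -0.351 ]), 46, (424, 297)) [-0.2672 -0.4201]
brass top (array([0.6184, 0.2975]), 46, (136, 137)) [0.0779 0.2498]
brass top (array([0.7901, 0.5502]), 66, (31, 70)) [0.2344 0.5121]
red top [((array([0.672 , 0.0106]), 13, (258, 111)), array([ 0.1482, -0.0335]))]
brass scene [416.6 224.7] 810 [0.0812 0.2505]
brass scene [288.4 244.3] 786 [ 0.0797 -0.0731]
brass scene [546.7 263.7] 626 [0.2543 0.5036]
pos [ 0.5938 -0.0818  0.0344] tray [ 0.0756 -0.1303] rot [179.7  -0.   86.6] t 12.45 F [1.  0.  0.5] open 0.32
shift [ 0.0762 -0.0981 -0.0661] rv [ 0.3 -0.  -0. ]
```

View pics/w10.png

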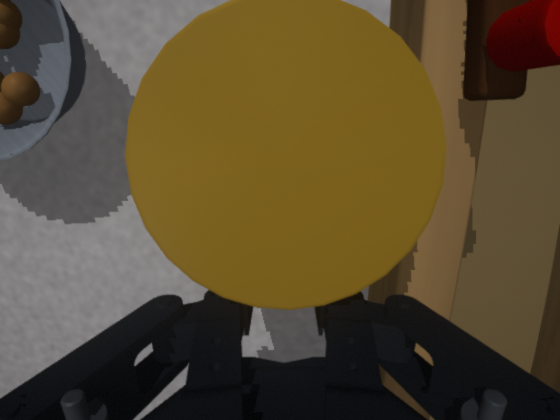

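View pics/s10.png

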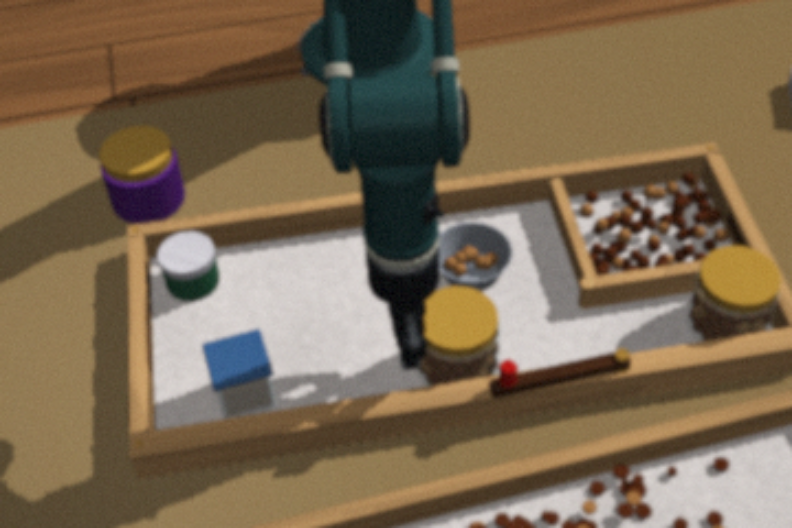

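```bash
python3 -m pendant '[[0.01,-0.001,0.001,0,0,0,0.68],[0.02,-0.001,0.001,0,0,0,0.68],[0.03,-0.001,0.001,0,0,0,0.68],[0.04,-0.001,0.001,0,0,0,0.68],[0.05,-0.001,0.001,0,0,0,0.68],[0.06,-0.001,0.001,0,0,0,0.68],[0.07,-0.001,0.001,0,0,0,0.68],[0.08,-0.001,0.001,0,0,0,0.68],[0.09,-0.001,0.001,0,0,0,0.68],[0.1,-0.001,0.001,0,0,0,0.68]]'; python3 jar.py 11;  python3 - <<'E'
from h import *
p,d=camera("wrist");cv2.imwrite("pics/w11.png",p[:,:,::-1])
E
```

```text
time_s: 13.5
eef_pos: [0.5983, 0.0172, 0.0335]
tcp_rot: [179.7, 0.0, 86.6]
ft_force: [-0.5, -6.0, 4.5]
opening: 0.321
brass top (array([ 0.2347, -0.3507]), 46, (424, 297)) [-0.2671 -0.4198]
brass top (array([0.6266, 0.0823]), 23, (228, 131)) [0.0987 0.0354]
brass top (array([0.6185, 0.2975]), 46, (136, 137)) [0.078  0.2498]
brass top (array([0.7901, 0.5501]), 66, (31, 70)) [0.2344 0.512 ]
red top []
brass scene [146.4 172.5] 209 [-0.2439 -0.406 ]
brass scene [416.5 224.7] 813 [0.0812 0.2502]
brass scene [329.9 237.7] 732 [0.0794 0.0298]
brass scene [546.7 263.5] 634 [0.2538 0.5039]
pos [0.598  0.0188 0.0331] tray [ 0.0739 -0.0296] rot [ 1.797e+02 -1.000e-01  8.670e+01] t 13.6 F [ 0.6 -0.4  0.3] open 0.32
shift [-0.0244 -0.0965 -0.0674] rv [ 0.3 -0.1 -0. ]
```

View pics/w11.png

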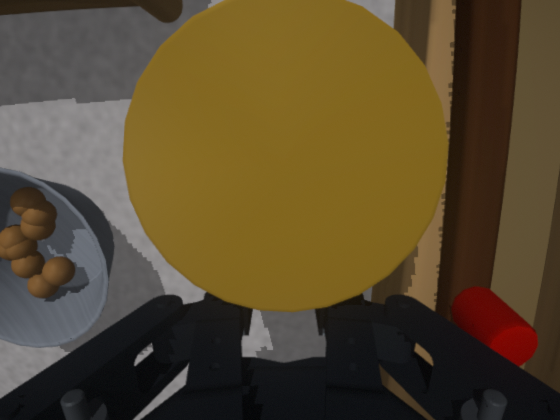

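View pics/s11.png

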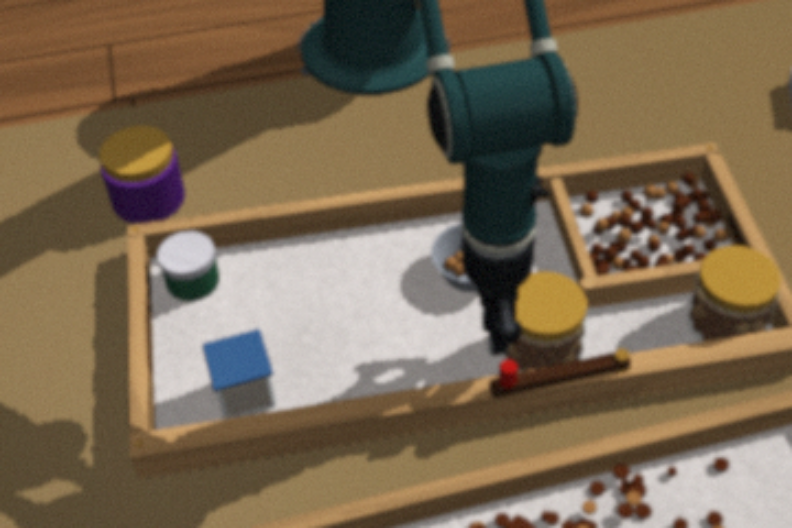

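```bash
python3 -m pendant '[[0.01,0.001,0,0,0,0,0.68],[0.02,0.001,0,0,0,0,0.68],[0.03,0.001,0,0,0,0,0.68],[0.04,0.001,0,0,0,0,0.68],[0.05,0.001,0,0,0,0,0.68],[0.06,0.001,0,0,0,0,0.68],[0.07,0.001,0,0,0,0,0.68],[0.08,0.001,0,0,0,0,0.68],[0.09,0.001,0,0,0,0,0.68],[0.1,0.001,0,0,0,0,0.68]]'; python3 jar.py 12;  python3 - <<'E'
from h import *
p,d=camera("wrist");cv2.imwrite("pics/w12.png",p[:,:,::-1])
E
```

```text
time_s: 14.65
eef_pos: [0.6042, 0.1193, 0.0326]
tcp_rot: [179.8, -0.1, 86.7]
ft_force: [-0.4, -2.0, -1.0]
opening: 0.321
brass top (array([ 0.2346, -0.3507]), 46, (424, 297)) [-0.2672 -0.4198]
brass top (array([0.6322, 0.1982]), 18, (178, 130)) [0.0975 0.1515]
brass top (array([0.6236, 0.3065]), 45, (132, 135)) [0.0825 0.2591]
brass top (array([0.7904, 0.5503]), 66, (31, 70)) [0.2347 0.5122]
red top [((array([0.6732, 0.0107]), 12, (258, 111)), array([ 0.1494, -0.0333]))]
brass scene [146.2 171.7] 244 [-0.2473 -0.4065]
brass scene [416.5 224.8] 806 [0.0815 0.2501]
brass scene [371.1 231.3] 688 [0.0796 0.1338]
brass scene [546.7 263.6] 629 [0.254  0.5037]
pos [0.6046 0.1203 0.0329] tray [0.0745 0.0721] rot [179.8  -0.2  86.7] t 14.75 F [0.3 0.5 0.1] open 0.32
shift [-0.1259 -0.0973 -0.0678] rv [ 0.2 -0.2 -0. ]
```

View pics/w12.png

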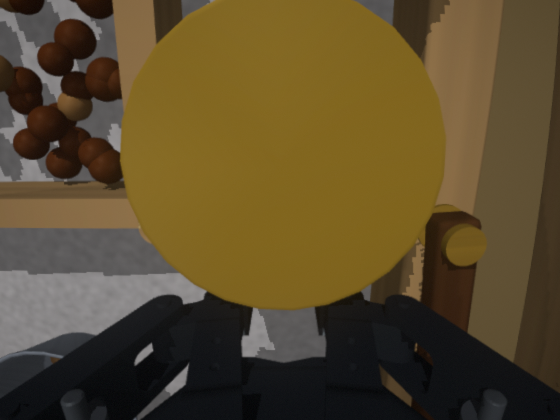

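View pics/s12.png

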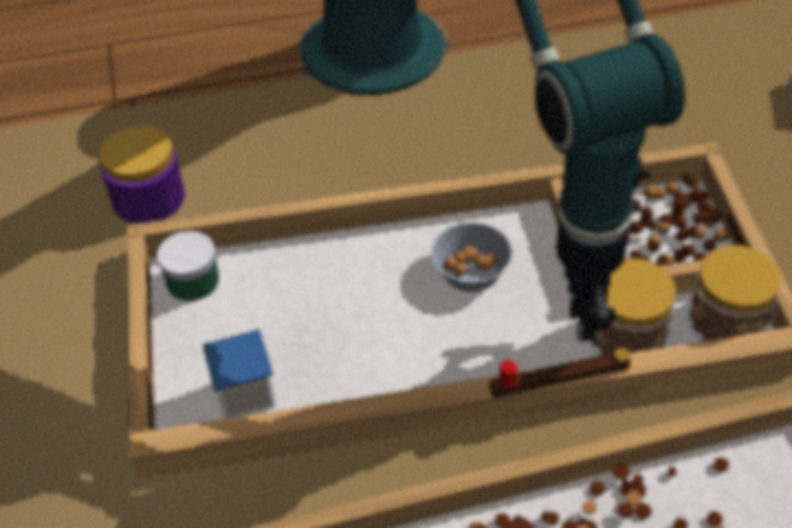

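```bash
python3 -m pendant '[[0.004,0.001,0,0,0,0,0.68],[0.008,0.001,0,0,0,0,0.68],[0.012,0.001,0,0,0,0,0.68],[0.015,0.001,0,0,0,0,0.68],[0.018,0.001,0,0,0,0,0.68],[0.02,0.001,0,0,0,0,0.68],[0.022,0.001,0,0,0,0,0.68]]'; python3 jar.py 13
```

```text
time_s: 15.5
eef_pos: [0.6069, 0.1417, 0.033]
tcp_rot: [179.8, -0.1, 86.7]
ft_force: [0.3, -2.4, -1.0]
opening: 0.32
brass top (array([ 0.2346, -0.3507]), 46, (424, 297)) [-0.2672 -0.4198]
brass top (array([0.6312, 0.3199]), 38, (126, 132)) [0.0893 0.2729]
brass top (array([0.7904, 0.5504]), 66, (31, 70)) [0.2347 0.5123]
red top [((array([0.6751, 0.0094]), 9, (259, 110)), array([ 0.1514, -0.0345]))]
brass scene [146.2 171.8] 243 [-0.2469 -0.4065]
brass scene [416.5 224.7] 810 [0.0812 0.2502]
brass scene [379.8 230.5] 677 [0.0813 0.1555]
brass scene [546.7 263.6] 628 [0.254  0.5037]
pos [0.6069 0.142  0.0331] tray [0.0755 0.0939] rot [179.8  -0.2  86.7] t 15.6 F [ 0.4 -1.6 -0.3] open 0.32
shift [-0.1477 -0.0983 -0.0678] rv [ 0.2 -0.2 -0. ]
```

```bash
python3 -m pendant '[[0.0015,0,0,0,0,0,0.68],[0.003,0,0,0,0,0,0.68],[0.004,0,0,0,0,0,0.68],[0.004,0,0,0,0,0,0.68]]';  python3 -m pendant '[[0.0015,0,0,0,0,0,0.68],[0.003,0,0,0,0,0,0.68]]'; python3 jar.py 14
```

```text
time_s: 16.0
eef_pos: [0.6071, 0.1461, 0.033]
tcp_rot: [179.8, -0.2, 86.7]
ft_force: [0.2, -1.7, -0.3]
opening: 0.32
time_s: 16.2
eef_pos: [0.6072, 0.1484, 0.033]
tcp_rot: [179.8, -0.1, 86.7]
ft_force: [-0.2, -6.2, -0.5]
opening: 0.323
brass top (array([ 0.2347, -0.3507]), 46, (424, 297)) [-0.2671 -0.4198]
brass top (array([0.633 , 0.3248]), 31, (124, 131)) [0.0908 0.2779]
brass top (array([0.7904, 0.5503]), 66, (31, 70)) [0.2347 0.5122]
red top [((array([0.6751, 0.0094]), 9, (259, 110)), array([ 0.1514, -0.0345]))]
brass scene [146.2 171.8] 244 [-0.2469 -0.4065]
brass scene [417.1 224.6] 811 [0.0812 0.2518]
brass scene [382.4 230.3] 665 [0.0819 0.162 ]
brass scene [546.8 263.6] 626 [0.2541 0.504 ]
pos [0.6072 0.1486 0.033 ] tray [0.0754 0.1005] rot [ 1.798e+02 -1.000e-01  8.670e+01] t 16.3 F [-0.1 -5.1  0.7] open 0.32
shift [-0.1544 -0.0983 -0.0677] rv [ 0.2 -0.1 -0. ]
```

View pics/s14.png

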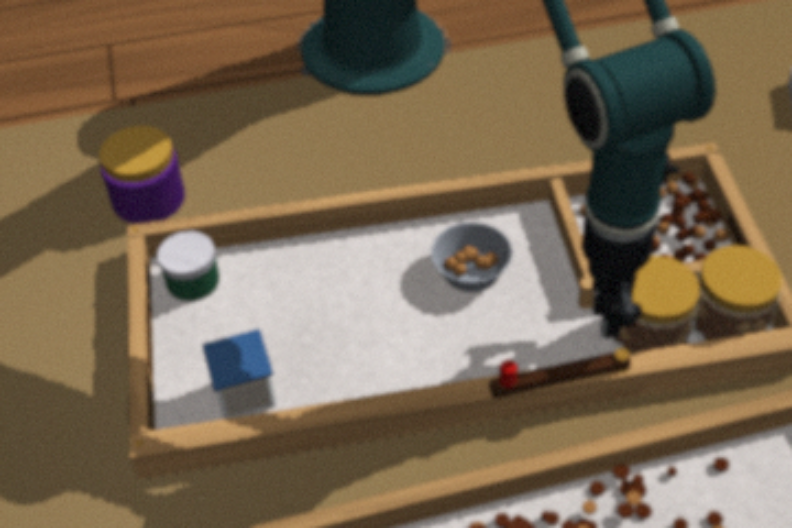

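Jars look in contact. I'll back off 20 mm, lift, and check from above without occlusion.

```bash
python3 -m pendant '[[-0.008,0,0,0,0,0,0.68],[-0.025,0,0,0,0,0,0.68],[-0.03,0,-0.03,0,0,0,0.68],[-0.03,0,-0.07,0,0,0,0.68],[-0.06,0,-0.11,0,0,0,0.68],[-0.1,0,-0.12,0,0,0,0.68],[-0.145,0,-0.12,0,0,0,0.68],[-0.16,0,-0.12,0,0,0,0.68],[-0.16,0,-0.12,0,0,0,0.68]]'; python3 jar.py 15
python3 - <<'E'
from h import *
s=read_state();p,d=camera("wrist");cv2.imwrite("pics/w15.png",p[:,:,::-1])
hsv=cv2.cvtColor(p,cv2.COLOR_RGB2HSV)
for c in cents(hsv,(17,130,100),(25,255,255),1000): print(c,tr(wrist_on(c[0],.09,s)[0]))
E
```

```text
time_s: 17.2
eef_pos: [0.5973, -0.014, 0.1528]
tcp_rot: [179.8, -0.1, 86.5]
ft_force: [-0.3, 0.7, -0.5]
opening: 0.32
brass top (array([ 0.2346, -0.3507]), 46, (424, 297)) [-0.2672 -0.4198]
brass top (array([0.6097, 0.2038]), 46, (176, 140)) [0.0747 0.1557]
brass top (array([0.6185, 0.2991]), 46, (135, 137)) [0.0779 0.2514]
brass top (array([0.7898, 0.5499]), 66, (31, 70)) [0.2342 0.5118]
red top []
brass scene [142.9 169.6] 443 [-0.2577 -0.4153]
brass scene [417.1 224.5] 813 [0.0809 0.2519]
brass scene [379.4 229.5] 809 [0.078  0.1555]
brass scene [546.8 263.6] 624 [0.2541 0.504 ]
pos [ 0.5973 -0.0115  0.1523] tray [ 0.0749 -0.0599] rot [179.8  -0.2  86.6] t 17.3 F [ 0.4 -0.2  0.7] open 0.32
shift [ 0.0056 -0.098   0.052 ] rv [ 0.2 -0.2 -0. ]
```

View pics/t15.png

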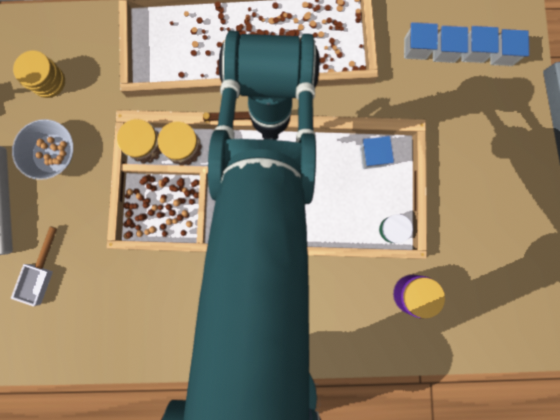

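View pics/w15.png

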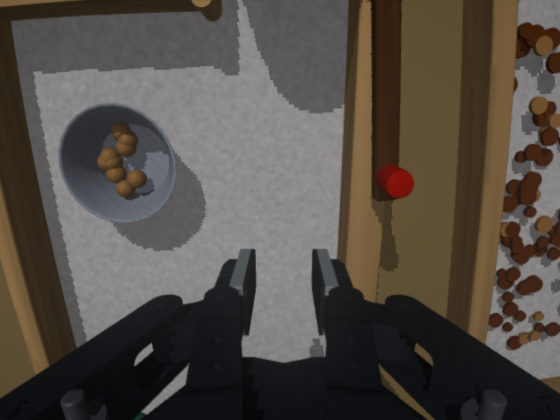

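The jar is home: centre distance to the packed jar is 95.8 mm (top) and 96.4 mm (scene). Next the keeper.

Run:
```python
from h import *
p=wrist_red()
shift(wd(.150,-.034),.15,86.6)
```

```text
red [399.4 182.8] 412 world [0.6773 0.0127 0.086 ] tray [ 0.1534 -0.0311]
pos [ 0.5974 -0.0104  0.1522] tray [ 0.075  -0.0588] rot [179.8  -0.2  86.8] t 17.4 F [-0.2  0.4 -0.4] open 0.32
shift [0.0246 0.0751 0.0025] rv [ 0.2 -0.2  0.2]
```

```bash
python3 -m pendant '[[0.008,0.03,0,0,0,0,0.45],[0.018,0.06,0,0,0,0,0.45],[0.025,0.077,0,0,0,0,0.45],[0.025,0.077,0,0,0,0,0.45],[0.025,0.077,0.03,0,0,0,0.45],[0.025,0.077,0.06,0,0,0,0.45],[0.025,0.077,0.082,0,0,0,0.45],[0.025,0.077,0.083,0,0,0,0.45],[0.025,0.077,0.083,0,0,0,0.68],[0.025,0.077,0.083,0,0,0,0.68]]'
python3 - <<'E'
from h import *
p=wrist_red();cv2.imwrite("pics/w16.png",p[:,:,::-1])
s=read_state()
P=np.array([.145,.095])
for a in list(range(0,100,10)):
    t=P+.13*np.array([-np.sin(np.radians(a)),-np.cos(np.radians(a))]);print(a,end=' ');shift(wd(*t),.0675,86.6-a,s)
E
```

```text
time_s: 18.4
eef_pos: [0.6769, 0.0108, 0.0713]
tcp_rot: [179.7, -0.2, 86.8]
ft_force: [0.6, 0.5, -0.1]
opening: 0.318
red [280.8 283.2] 1200 world [0.6762 0.0104 0.086 ] tray [ 0.1524 -0.0335]
0 pos [0.6773 0.0106 0.0717] tray [ 0.1535 -0.0332] rot [179.6  -0.2  86.8] t 18.45 F [-0.5  0.5  0.5] open 0.32
shift [-0.0018 -0.0086  0.0042] rv [ 0.4 -0.2  0.2]
10 pos [0.6773 0.0106 0.0717] tray [ 0.1535 -0.0332] rot [179.6  -0.2  86.8] t 18.45 F [-0.5  0.5  0.5] open 0.32
shift [ 0.0002 -0.0311  0.004 ] rv [ 0.4 -0.2 10.2]
20 pos [0.6773 0.0106 0.0717] tray [ 0.1535 -0.0332] rot [179.6  -0.2  86.8] t 18.45 F [-0.5  0.5  0.5] open 0.32
shift [ 0.0061 -0.053   0.0039] rv [ 0.3 -0.2 20.2]
30 pos [0.6773 0.0106 0.0717] tray [ 0.1535 -0.0332] rot [179.6  -0.2  86.8] t 18.45 F [-0.5  0.5  0.5] open 0.32
shift [ 0.0158 -0.0735  0.0038] rv [ 0.3 -0.3 30.2]
40 pos [0.6773 0.0106 0.0717] tray [ 0.1535 -0.0332] rot [179.6  -0.2  86.8] t 18.45 F [-0.5  0.5  0.5] open 0.32
shift [ 0.0288 -0.092   0.0037] rv [ 0.3 -0.3 40.2]
50 pos [0.6773 0.0106 0.0717] tray [ 0.1535 -0.0332] rot [179.6  -0.2  86.8] t 18.45 F [-0.5  0.5  0.5] open 0.32
shift [ 0.0449 -0.108   0.0036] rv [ 0.3 -0.3 50.2]
60 pos [0.6773 0.0106 0.0717] tray [ 0.1535 -0.0332] rot [179.6  -0.2  86.8] t 18.45 F [-0.5  0.5  0.5] open 0.32
shift [ 0.0635 -0.121   0.0036] rv [ 0.3 -0.3 60.2]
70 pos [0.6773 0.0106 0.0717] tray [ 0.1535 -0.0332] rot [179.6  -0.2  86.8] t 18.45 F [-0.5  0.5  0.5] open 0.32
shift [ 0.084  -0.1305  0.0036] rv [ 0.2 -0.4 70.2]
80 pos [0.6773 0.0106 0.0717] tray [ 0.1535 -0.0332] rot [179.6  -0.2  86.8] t 18.45 F [-0.5  0.5  0.5] open 0.32
shift [ 0.1059 -0.1363  0.0036] rv [ 0.2 -0.4 80.2]
90 pos [0.6773 0.0106 0.0717] tray [ 0.1535 -0.0332] rot [179.6  -0.2  86.8] t 18.45 F [-0.5  0.5  0.5] open 0.32
shift [ 0.1285 -0.1382  0.0037] rv [ 0.2 -0.4 90.2]
```

View pics/w16.png

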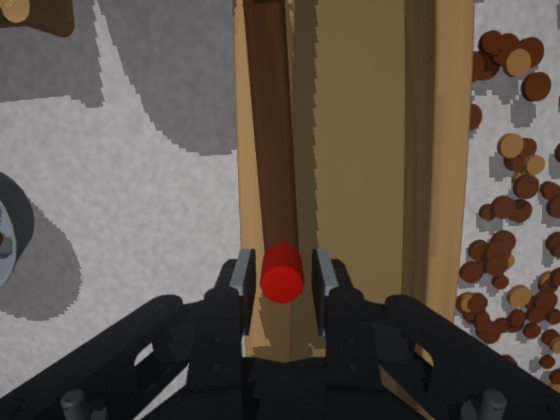

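```bash
python3 -m pendant '[[-0.001,-0.014,0.002,0,0,2,0.68],[-0.001,-0.02,0.002,0,0,5,0.68],[0.0,-0.031,0.002,0,0,10,0.68],[0.003,-0.042,0.002,0,0,15,0.68],[0.006,-0.053,0.002,0,0,20,0.68],[0.011,-0.063,0.002,0,0,25,0.68],[0.016,-0.073,0.002,0,0,30,0.68],[0.022,-0.083,0.002,0,0,35,0.68],[0.029,-0.092,0.002,0,0,40,0.68],[0.037,-0.1,0.002,0,0,45,0.68]]'
python3 - <<'E'
from h import *
p=wrist_red();cv2.imwrite("pics/w17.png",p[:,:,::-1])
s=read_state()
P=np.array([.145,.095])
for a in (50,60,70,80,90,92,94):
    t=P+.13*np.array([-np.sin(np.radians(a)),-np.cos(np.radians(a))]);print(a,end=' ');shift(wd(*t),.0675,86.6-a,s)
E
```

```text
time_s: 19.45
eef_pos: [0.5807, 0.0531, 0.0714]
tcp_rot: [179.7, -0.5, 41.6]
ft_force: [0.0, -0.8, -0.9]
opening: 0.318
red [295.9 277.2] 420 world [0.586  0.0508 0.086 ] tray [0.06   0.0016]
50 pos [0.5794 0.0543 0.0711] tray [0.0532 0.0047] rot [179.8  -0.5  41.4] t 19.5 F [-1.2  0.4  0.7] open 0.32
shift [-0.0008 -0.0102  0.0035] rv [ 0.2 -0.5  4.8]
60 pos [0.5794 0.0543 0.0711] tray [0.0532 0.0047] rot [179.8  -0.5  41.4] t 19.5 F [-1.2  0.4  0.7] open 0.32
shift [ 0.003  -0.0326  0.0035] rv [ 0.1 -0.5 14.8]
70 pos [0.5794 0.0543 0.0711] tray [0.0532 0.0047] rot [179.8  -0.5  41.4] t 19.5 F [-1.2  0.4  0.7] open 0.32
shift [ 0.0107 -0.0539  0.0035] rv [ 0.1 -0.5 24.8]
80 pos [0.5794 0.0543 0.0711] tray [0.0532 0.0047] rot [179.8  -0.5  41.4] t 19.5 F [-1.2  0.4  0.7] open 0.32
shift [ 0.0219 -0.0736  0.0035] rv [ 0.  -0.5 34.8]
90 pos [0.5794 0.0543 0.0711] tray [0.0532 0.0047] rot [179.8  -0.5  41.4] t 19.5 F [-1.2  0.4  0.7] open 0.32
shift [ 0.0364 -0.091   0.0036] rv [-0.  -0.5 44.8]
92 pos [0.5794 0.0543 0.0711] tray [0.0532 0.0047] rot [179.8  -0.5  41.4] t 19.5 F [-1.2  0.4  0.7] open 0.32
shift [ 0.0397 -0.0941  0.0036] rv [-0.  -0.5 46.8]
94 pos [0.5794 0.0543 0.0711] tray [0.0532 0.0047] rot [179.8  -0.5  41.4] t 19.5 F [-1.2  0.4  0.7] open 0.32
shift [ 0.0431 -0.0972  0.0036] rv [-0.  -0.5 48.8]
```

View pics/w17.png

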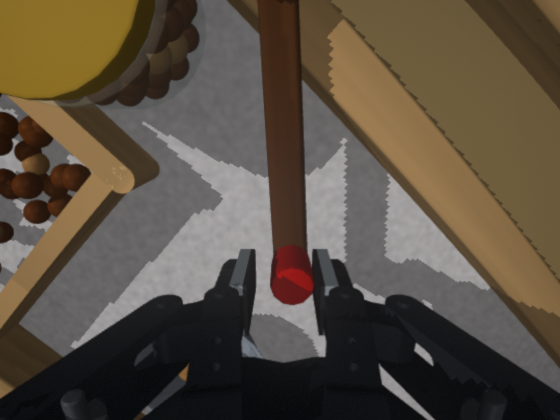

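```bash
python3 -m pendant '[[-0.001,-0.01,0.002,0,0,5,0.68],[0.001,-0.022,0.002,0,0,10,0.68],[0.003,-0.033,0.002,0,0,15,0.68],[0.006,-0.043,0.002,0,0,20,0.68],[0.011,-0.054,0.002,0,0,25,0.68],[0.016,-0.064,0.002,0,0,30,0.68],[0.022,-0.0735,0.002,0,0,35,0.68],[0.029,-0.083,0.002,0,0,40,0.68],[0.035,-0.089,0.002,0,0,44,0.68],[0.0375,-0.092,0.002,0,0,45,0.68]]'
python3 - <<'E'
from h import *
p=wrist_red();cv2.imwrite("pics/w18.png",p[:,:,::-1])
s=read_state()
P=np.array([.145,.095])
for a in (90,92,94):
    t=P+.13*np.array([-np.sin(np.radians(a)),-np.cos(np.radians(a))]);print(a,end=' ');shift(wd(*t),.0675,-3.4,s)
E
python3 jar.py 18
```

```text
time_s: 20.5
eef_pos: [0.5478, 0.1488, 0.0706]
tcp_rot: [-179.8, -0.6, -3.5]
ft_force: [-0.7, -0.6, 0.3]
opening: 0.324
red [294.3 301. ] 263 world [0.5378 0.1453 0.086 ] tray [0.0063 0.0931]
90 pos [0.5478 0.149  0.0705] tray [0.0161 0.0974] rot [-179.7   -0.6   -3.5] t 20.55 F [0.1 0.8 0.5] open 0.32
shift [-0.0011  0.0024  0.003 ] rv [-0.3 -0.6 -0.1]
92 pos [0.5478 0.149  0.0705] tray [0.0161 0.0974] rot [-179.7   -0.6   -3.5] t 20.55 F [0.1 0.8 0.5] open 0.32
shift [-0.0011 -0.0021  0.003 ] rv [-0.3 -0.6 -0.1]
94 pos [0.5478 0.149  0.0705] tray [0.0161 0.0974] rot [-179.7   -0.6   -3.5] t 20.55 F [0.1 0.8 0.5] open 0.32
shift [-0.0008 -0.0066  0.003 ] rv [-0.3 -0.6 -0.1]
brass top (array([ 0.2345, -0.3507]), 46, (424, 297)) [-0.2673 -0.4198]
brass top (array([0.7907, 0.5505]), 65, (31, 70)) [0.235  0.5125]
red top []
brass scene [141.4 167.8] 581 [-0.2659 -0.4194]
brass scene [417.1 224.6] 812 [0.0812 0.2518]
brass scene [379.5 229.6] 811 [0.0784 0.1557]
brass scene [546.8 263.7] 621 [0.2544 0.5038]
pos [0.5475 0.1483 0.07  ] tray [0.0158 0.0967] rot [-179.8   -0.6   -3.5] t 20.65 F [ 0.3  0.3 -0.3] open 0.32
shift [-0.0381  0.1508 -0.031 ] rv [-0.2 -0.6  0. ]
```

View pics/w18.png

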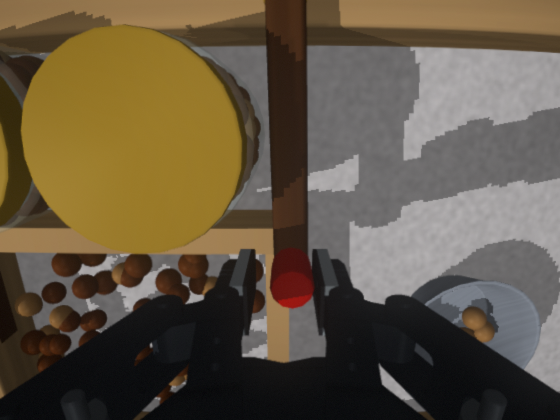

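View pics/s18.png

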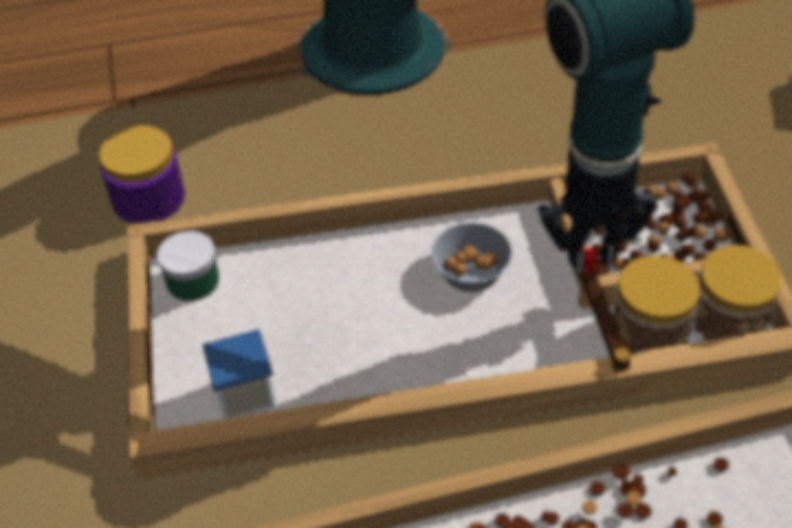

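```bash
python3 -m pendant '[[0,-0.0015,0,0,0,0,0.68],[0,-0.003,0,0,0,0,0.68],[0,-0.003,0,0,0,0,0.68]]'; python3 -m pendant '[[0,-0.0015,0,0,0,0,0.68],[0,-0.0025,0,0,0,0,0.68]]'; python3 -c "
from h import *
wrist_red()"
```

```text
time_s: 20.95
eef_pos: [0.5478, 0.1511, 0.0701]
tcp_rot: [-179.8, -0.6, -3.4]
ft_force: [0.2, 0.3, 0.1]
opening: 0.324
time_s: 21.15
eef_pos: [0.5478, 0.1519, 0.07]
tcp_rot: [-180.0, -0.6, -3.4]
ft_force: [0.4, -9.7, 2.9]
opening: 0.324
red [294.7 302.1] 232 world [0.5376 0.1483 0.086 ] tray [0.006  0.0961]
```

The force rose to 10 N, so the keeper is on its stop. I release it, lift and check.

```bash
python3 -m pendant '[[0,0.003,0,0,0,0,0.6],[0,0.003,0,0,0,0,0.5],[0,0.003,-0.03,0,0,0,0.5],[0,0.003,-0.07,0,0,0,0.5],[0,0.003,-0.11,0,0,0,0.5],[-0.03,0.04,-0.13,0,0,0,0.5],[-0.06,0.085,-0.13,0,0,0,0.5],[-0.09,0.13,-0.13,0,0,0,0.5],[-0.1,0.18,-0.13,0,0,0,0.5],[-0.1,0.22,-0.13,0,0,0,0.5]]'; python3 jar.py 20
python3 - <<'E'
from meas import *
p=cv2.imread("pics/t20.png")[:,:,::-1];hsv=cv2.cvtColor(np.ascontiguousarray(p),cv2.COLOR_RGB2HSV)
print("blue",[(r,tr(r[0]).round(4)) for r in discs(hsv,(100,120,80),(115,255,255),.070)][:1])
print("tin",discs(hsv,(100,3,190),(140,30,255),.056))
cv2.imwrite("pics/c20.png",cv2.resize(p[90:270,90:450],None,fx=2.2,fy=2.2,interpolation=cv2.INTER_CUBIC)[:,:,::-1])
E
```

```text
time_s: 22.2
eef_pos: [0.432, -0.0624, 0.199]
tcp_rot: [-179.9, -0.6, -3.3]
ft_force: [0.8, 0.2, 0.5]
opening: 0.5
brass top (array([ 0.2345, -0.3508]), 46, (424, 297)) [-0.2673 -0.4199]
brass top (array([0.6099, 0.204 ]), 46, (176, 139)) [0.0749 0.1559]
brass top (array([0.6187, 0.2996]), 46, (135, 137)) [0.078  0.2519]
brass top (array([0.7915, 0.5509]), 64, (31, 69)) [0.2358 0.5129]
red top [((array([0.5445, 0.1455]), 10, (201, 166)), array([0.013 , 0.0937]))]
brass scene [141.1 167.6] 582 [-0.2669 -0.4202]
brass scene [417.2 224.5] 806 [0.0809 0.2522]
brass scene [379.3 229.5] 802 [0.078  0.1553]
brass scene [546.9 263.7] 607 [0.2544 0.504 ]
pos [ 0.4328 -0.0667  0.1993] tray [-0.086  -0.1247] rot [179.9  -0.7  -3.8] t 22.3 F [1.1 0.4 0. ] open 0.5
shift [ 0.0615 -0.0711  0.0999] rv [ 0.1 -0.7 -0. ]
blue [((array([ 0.5766, -0.2684]), 41, (377, 150)), array([ 0.0694, -0.3176]))]
tin [(array([0.288 , 0.5356]), 28, (38, 282)), (array([ 0.3927, -0.3085]), 35, (397, 228))]
```

View pics/c20.png

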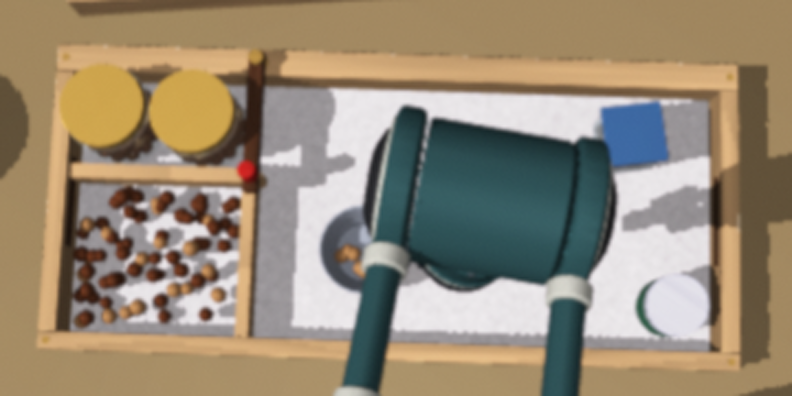

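View pics/s20.png

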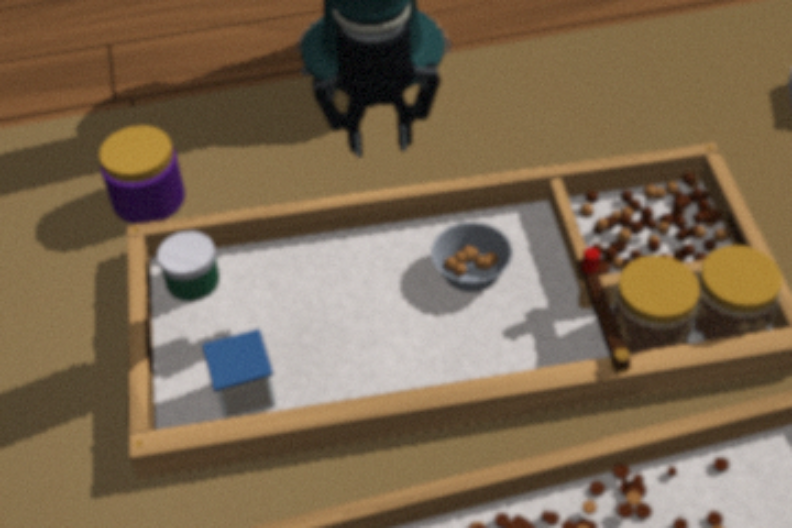

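```bash
python3 -m pendant '[[0,0,0,0,0,0,0.5],[0,0,0,0,0,0,0.5]]'; python3 -c "
from bench import close_job
print(close_job())"
```

```text
time_s: 22.5
eef_pos: [0.433, -0.0663, 0.1994]
tcp_rot: [179.9, -0.7, -3.8]
ft_force: [0.2, 0.5, 0.3]
opening: 0.503
the job is handed in; nothing more can be done
None
```

The tray is ready to carry and the job is handed in at 22.5 s of the 72 s allowed; `close_job` gives no verdict. I swung the keeper back along the rail (about -0.05 rad). I then pushed the hazelnut jar diagonally to the rail and along it into the channel until it touched the packed jar. Last, I swung the keeper across onto its stop, where it pushed back with about 10 N.

Last checks before handing in:
- **Jars:** the centres are 96.0 mm apart in the top view and 96.9 mm in the scene view. The loose jar stands upright at tray x about 75–78 mm, y about 156 mm. That leaves about 3 mm between it and the back rail.
- **Packed jar:** it slid about 2 mm towards the end rail when the loose jar reached it, within the 10 mm allowed.
- **Keeper:** about 1.56 rad from the knob position in the top view. During the final push the wrist camera put the knob about 7 mm nearer the tray's near rail than the top view later did. I trust the top view, because the fingers half hid the knob from the wrist camera.
- **Dish, cup and tin:** the cup and tin moved less than 0.5 mm. I checked the dish by eye only; it looks unmoved and nothing went near it.

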